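# Rock the locating block out of the weld fixture

## Robot

A 6-joint arm with a two-finger parallel gripper is mounted at the origin on the work surface. World frame = base frame: x ahead of the robot, y to its left, z up, the work surface at z = 0. Lengths are in m, angles in rad, forces in N, time in s.
With the tool pointing down it reaches from about 0.35 to 0.85 m from the base axis. Payload 8.1 kg.
Tool frame: the origin (TCP) lies midway between the tips of the shut fingers; the grasp point (between the pads) lies 19 mm behind it; z points along the fingers, y is the line along which they close (so a half turn about z gives the same grasp; the last joint's range is limited). The gripper opens to 93 mm and grips with 3 to 60 N. Pads are 15 mm wide; open, the fingers measure 128 mm over their backs; the gripper's body (75 mm by 188 mm) begins 65 mm behind the grasp point.
Start: joints at [1.163, 0.13, 1.488, -0, 1.523, -0.085], TCP at [0.19, 0.569, 0.219] pointing down, gripper open.
Joint ranges: [-2.96, 2.96], [-0.89, 2.26], [0.02, 2.5], [-1.34, 4.48], [0, 2.73], [-2.66, 2.66]. Speed limits (rad/s): [2.39, 2.39, 2.79, 3.14, 3.14, 3.14].

## Interface

Orientations are given as a rotation vector (axis times angle).
In Python, from station import state, grab_frame, camera_params, hand_in gives the robot as it stands.
- The arm moves only by the tool jog_arm, never from a script. Its argument "moves" is a list of rows, each a list of 3 entries, a list of its own where there are three numbers: the turn, a rotation vector about the tool's x, y, z in rad, then the shift along the tool's x, y, z in mm, then the finger opening in mm, from 0 to 93. A call has 1 to 20 rows; each row is the pose to reach, as a shift and turn from the pose commanded when the call began, along the tool's axes at that moment; what a row does not reach only later rows make up. A row lasts 1/8 s, in which the tool goes at most 62.5 mm and 10.7 degrees, less where a joint would pass 70% of its speed; a pose out of reach is approached as far as the arm can. A call with a gripper value outside its range is refused whole. The fingers move at their own pace and stop on an object; the grip force is fixed at half the most. Time passes only in rows, so rows that repeat a pose let the fingers close. It gives the time, the measured TCP pose, the force, the opening and the grip force at its end, in the units of the state.
- state(): the state, without advancing time (a new reading comes with each control period).
- grab_frame(name): name is "scene" or "top"; returns the picture (420x560x3 uint8, red, green, blue); there is no depth.
- camera_params(name): a dict with "fov_y" (degrees; the focal length in pixels is half the picture's height over the tangent of half this angle, whatever the lens; pixels are square), "cx", "cy" (the principal point, pixels), "rvec" (rotation vector, rad) and "tvec" (3), from world to camera coordinates, as OpenCV has them. Camera axes: x right, y down, z forward; pixel columns grow to the right and rows downward; lengths in m; the calibration is good to about 2 mm. A picture is of the moment at which its call begins. camera_params takes no time and is no camera call.
- hand_in(): hands the job in; it is judged then, once.
The state is a dict: "time_s": time; "joint_positions": joint angles; "qd": joint speeds; "joint_torque": joint torques, N m; "ee_pos": TCP position; "tcp_rot": TCP orientation; "wrist_force": force on the tool from outside, world axes, zero at the start; "torque": the same for the moment, N m; "gripper_width": finger opening in m; "grip_force": force on a finger pad.
Only numpy, scipy, OpenCV 4.12 (cv2) and the standard library are available. Lean on these libraries where they do the work, as an engineer would, in place of code of your own. Each camera call takes 0.05 s, during which the arm holds its last target. There are 200 camera calls.

## Task

Tip the loose spatter cover well up by its yellow ear, with its opposite edge still on the fixture's rim, then lift it off and lay it flat on the bench, ear up. Then grip the brass neck of the locating block and rock it side to side against the two stiff red jaws until they have been pushed back enough to free it, and draw it straight up. Finish still holding it, upright and still over its nest, with its foot a couple of centimetres above the jaws; leave the can, the hammer and the piece of tube alone.

Things in the scene. Friction and masses are not known exactly. Their poses are not given: they have to be found in the camera images.
- fixture: Blue open-topped steel housing fixed to the bench to the robot's left, placed and turned anew each time: 140 mm along its x, 160 mm along its y, 102 mm high, walls 5 mm (bolted feet stand out along y to 104 mm from the middle). Origin: centre of its underside on the bench; z up. The block's nest is in its middle. The bench around x 0.55, y -0.22 is bare and free.
- nest (a point): Middle of the nest's floor, 6 mm above the bench, where the block's foot stands. Fixed steel cheeks 1.5 mm from the block's y faces let it rock only along the fixture's x (about y). The red jaws stand at its two x sides, 28 mm along y, tops 56 mm above the bench; their lips overhang the block's shoulder, 5 mm above it.
- jaw_a (a joint): How far the red jaw on the fixture's +x side is pushed outward (+x), m, 0 to 0.009; starts at 0 to 0.0015. No spring: about 7 N moves it and it stays where pushed. At 0 its lip's inner edge is 12.5 mm from the nest's middle. The block comes out once both jaws together are open by about 12 mm, so one alone cannot free it; pulling straight up before that only jams.
- jaw_b (a joint): The same for the jaw on the fixture's -x side, pushed towards -x.
- block: Locating block, loose, 0.22 to 0.45 kg; origin under its centre, z up, axes as the fixture's. Rounded steel foot (cylinder along y, radius 10 mm, on which it rocks), body 36 (x) by 30 mm (y), 14 to 38 mm up, its top the shoulder; square brass neck 24 by 24 mm, 38 to 90 mm up, of which the top 40 mm stand above the jaws. May lean a few degrees at the start.
- block_center (a point): Centre of the block, on its axis 45 mm above its underside. Seated, its top is 96 mm above the bench, 6 mm below the rim. Leaning it about 0.2 rad to one side about its foot pushes that side's jaw back about 5 to 8 mm; if it is still stuck, rock again a little further each way (by about 0.28 rad the jaw is at its stop).
- cover: Aluminium spatter cover lying loose on the housing's rim, hiding the block: plate 146 (x) by 166 (y) by 4 mm, 0.24 kg; origin at the centre of the plate's underside; axes as the fixture's at the start. A locating skirt 6 mm deep under the plate sits inside the walls with 3 mm of play; laid flat on the bench, the plate's underside is 6 mm up.
- cover_ear (a point): Centre of the cover's yellow grip ear: an upright block 12 mm thick (cover x), 40 mm wide (cover y), 40 mm high, standing on the plate, 58 mm from its centre towards +x; its centre is 24 mm above the plate's underside.
- cover_heel (a point): Middle of the cover's edge opposite the ear, on the underside (73 mm from the centre towards -x): the edge it tips about. On the rim it is 102 mm above the bench.
- can: Red paint can, 66 mm across, 110 mm high; bystander. Origin at its underside.
- hammer: Hammer, 260 mm long, lying on the bench; bystander. Origin at its underside.
- tube: Offcut of square steel tube, 50 mm cube; bystander. Origin at its underside.
There are look-alikes about, which are no part of the job. Of the things that look like the cover, the largest one is meant.

How it is judged:
On the way, in this order (a step that is already met when the one before it is completed fails the run):
1. the cover is tipped up by the ear (over 6 degrees) with its heel still at the rim (angle between cover's own z axis and vertical above 0.105 rad and z of cover_heel in the frame of fixture between 0.085 and 0.115 m and z of cover_ear in the frame of fixture above 0.137 m), for 0.05 s.
2. the cover lies flat on the bench, ear up, let go (height (world z) of cover_heel below 0.016 m and height (world z) of cover_ear below 0.045 m and angle between cover's own z axis and vertical below 0.1 rad and contact force between cover and the fingers below 0.1 N and contact force between cover and fixture below 0.1 N), for 0.2 s.
3. the block, still in its nest, is leaned over and has pushed one jaw back (z of block_center in the frame of fixture below 0.062 m and angle between block's own z axis and vertical above 0.08 rad and value of joint any of jaw_a, jaw_b above 0.0025 m), for 0.05 s.
4. the block, still in its nest, has been rocked so that both jaws are pushed back (z of block_center in the frame of fixture below 0.062 m and value of joint each of jaw_a, jaw_b above 0.0025 m), for 0.05 s.
At the end, for the whole second after the job is handed in: The block is held still in the gripper, within 14 degrees of upright, over the nest within 30 mm, its foot 3 to 50 mm above the tops of the jaws and touching neither fixture nor cover; the cover lies flat on the bench, clear of the fixture and of the fingers (all of step 2 and z of block_center in the frame of fixture between 0.104 and 0.151 m and horizontal distance between block_center and nest below 0.03 m and angle between block's own z axis and vertical below 0.25 rad and linear speed of block below 0.02 m/s and contact force between block and the fingers above 1 N and contact force between block and fixture below 0.1 N and contact force between block and cover below 0.1 N); the arm keeps its last pose, push and grip.
It fails at once if the can is moved by more than 30 mm (distance of can from where it was at the start of the episode above 0.03 m).
It fails at once if the hammer is moved by more than 30 mm (distance of hammer from where it was at the start of the episode above 0.03 m).
It fails at once if the tube is moved by more than 30 mm (distance of tube from where it was at the start of the episode above 0.03 m).
It also fails if it takes over 64 s, if anything falls off the work surface, if the arm or the gripper's body presses on something with over 40 N, if the wrist force passes 120 N, or if a joint passes its speed limit or range.

## Working session

There is one attempt and no reset: what is moved stays moved. The work goes in short steps, Python scripts to look and compute and a tool call to move; the robot and the scene stay as the last step left them, time stands still between calls to the robot, and variables do not carry over. Pictures are saved under pics/ and viewed, at most 10 in all, crops included, and the job is handed in when it is done.

Besides the shell and the picture viewer there is one more tool, called by a JSON object that holds its "api" and its "payload". jog_arm: Moves the arm, as the interface text tells. Its arguments: {"type":"object","properties":{"moves":{"type":"array","items":{"type":"array"}}},"required":["moves"]}

```bash
mkdir -p pics; ls; python3 - <<'E'
from station import *
import cv2,numpy as np
for n in("scene","top"):
    f=grab_frame(n); cv2.imwrite(f"pics/{n}0.png",f[:,:,::-1]); print(n,camera_params(n))
print(state())
E
```

```text
pics
scene {'fov_y': 46.06263226462439, 'cx': 278.9936311308468, 'cy': 208.73248797763142, 'rvec': array([ 1.93230145,  1.12566266, -0.5660666 ]), 'tvec': array([-0.4048359 , -0.14189858,  1.41156792])}
top {'fov_y': 49.80838760790795, 'cx': 284.48631850224257, 'cy': 207.21443932155137, 'rvec': array([ 2.19713816, -2.14269624,  0.11878282]), 'tvec': array([0.12961894, 0.58613764, 1.068304  ])}
{'time_s': 0.1, 'joint_positions': array([ 1.16262290e+00,  1.31071158e-01,  1.48919699e+00, -2.97179007e-06,
        1.52299288e+00, -8.53674108e-02]), 'qd': array([-0.00185569, -0.00054422, -0.00061281, -0.00031154,  0.00291041,
        0.00031851]), 'joint_torque': array([ 3.94205081e-04, -5.61336744e+01, -4.93098164e+01,  7.69520109e-02,
        2.91266508e-02, -6.73726367e-05]), 'ee_pos': array([0.19009042, 0.56854079, 0.21768638]), 'tcp_rot': array([-5.04798368e-01, -3.10036032e+00,  2.54210505e-03]), 'wrist_force': array([-0.1686154 ,  0.45090371, -0.09914824]), 'torque': array([ 0.02865523, -0.00900506,  0.0413126 ]), 'grip_force': 0.0, 'gripper_width': 0.09315645137955098}
```

View pics/scene0.png

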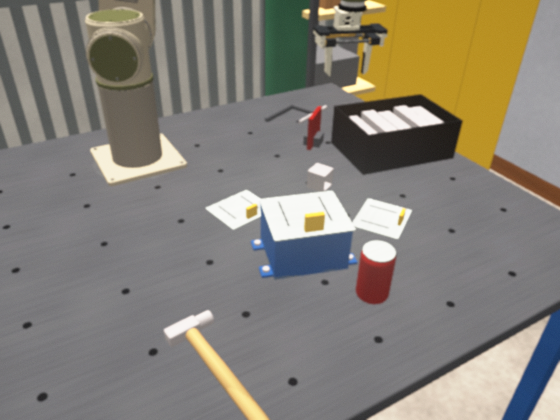

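View pics/top0.png

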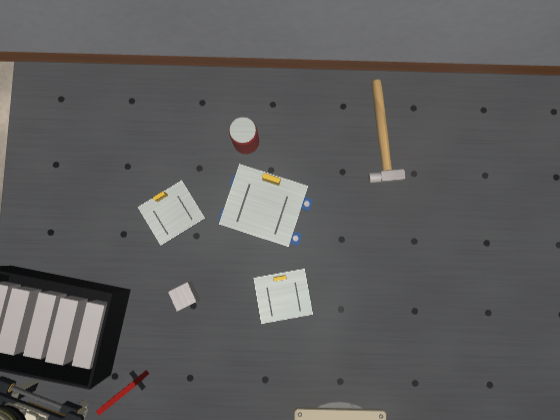

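Top view: three cover-like plates, at (171,213), (264,205) and (283,296). The one at (264,205) is the largest and is the only one lying on the blue housing, so it fits. Its yellow ear is at (271,179). The can is at (244,135), the hammer at (385,140) and the tube at (182,296). Next I'll measure it and confirm in a crop.

```bash
cat > h.py <<'E'
from station import *
import cv2,numpy as np
from scipy.spatial.transform import Rotation as R
def cam(n):
    p=camera_params(n); f=210/np.tan(np.radians(p['fov_y']/2))
    K=np.array([[f,0,p['cx']],[0,f,p['cy']],[0,0,1]]); M=R.from_rotvec(p['rvec']).as_matrix()
    return K,M,np.array(p['tvec'])
def onplane(n,uv,z):
    K,M,t=cam(n); c=-M.T@t; uv=np.atleast_2d(uv).astype(float)
    d=(M.T@np.linalg.inv(K)@np.c_[uv,np.ones(len(uv))].T).T
    return c+d*((z-c[2])/d[:,2])[:,None]
def proj(n,P):
    K,M,t=cam(n); return cv2.projectPoints(np.atleast_2d(P).astype(float),cv2.Rodrigues(M)[0],t,K,None)[0][:,0]
def blob(mask,near=None,amin=20):
    cs=[c for c in cv2.findContours(mask.astype(np.uint8)*255,cv2.RETR_EXTERNAL,cv2.CHAIN_APPROX_NONE)[0] if cv2.contourArea(c)>=amin]
    if near is not None: cs.sort(key=lambda c:np.hypot(*(c[:,0].mean(0)-near)))
    return cs
def axes(dv): # world vector(s) -> current tool axes, mm
    return R.from_rotvec(state()['tcp_rot']).inv().apply(dv)*1000
E
python3 - <<'E'
from h import *
f=cv2.imread('pics/top0.png'); hsv=cv2.cvtColor(f,cv2.COLOR_BGR2HSV)
y=(hsv[...,1]>120)&(abs(hsv[...,0].astype(int)-23)<9)&(hsv[...,2]>100)
w=((hsv[...,1]<50)&(hsv[...,2]>120))|y
w=cv2.morphologyEx(w.astype(np.uint8),cv2.MORPH_CLOSE,np.ones((5,5)))
c=blob(w,(264,205),500)[0]
r=cv2.minAreaRect(c); b=cv2.boxPoints(r); print(r)
P=onplane('top',b,.106); print(P.round(4),P.mean(0)); print(np.linalg.norm(P-np.roll(P,1,0),axis=0 if 0 else 1))
e=blob(y,(271,179),10)[0]; re=cv2.minAreaRect(e); print(re)
pe=onplane('top',re[0],.140)[0]; print('ear~',pe)
d=pe-P.mean(0); print(np.linalg.norm(d[:2]),np.degrees(np.arctan2(d[1],d[0])))
for i in range(4):
    v=P[i]-P[i-1]; print(np.degrees(np.arctan2(v[1],v[0])))
print(onplane('top',[[244,131],[380,176],[404,175],[182,296]],[.11]*1 and .05))
cv2.imwrite('pics/c1.png',cv2.resize(f[150:260,205:325],None,fx=5,fy=5,interpolation=cv2.INTER_CUBIC))
E
```

```text
((266.10870361328125, 205.63327026367188), (80.04730987548828, 64.83563995361328), 18.060470581054688)
[[0.5329 0.2931 0.106 ]
 [0.6749 0.2529 0.106 ]
 [0.6221 0.0782 0.106 ]
 [0.4816 0.1207 0.106 ]] [0.57786537 0.18622808 0.106     ]
[0.17988121 0.14753885 0.18252296 0.14683132]
((270.8500061035156, 178.44998168945312), (18.34120750427246, 6.640782833099365), 18.43494987487793)
ear~ [0.63399933 0.17623087 0.14      ]
0.05701723633674678 -10.098246705325987
73.42261420293171
-15.801946230934723
-106.7956895847425
163.1714330682333
[[ 0.7639855   0.24714969  0.05      ]
 [ 0.66192832 -0.08343566  0.05      ]
 [ 0.66586146 -0.14124542  0.05      ]
 [ 0.3663139   0.37825772  0.05      ]]
```

View pics/c1.png

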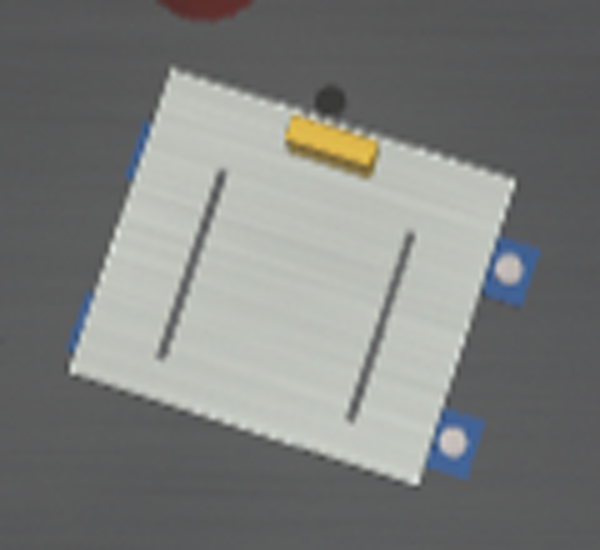

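The crop confirms the cover: white plate with corners at crop (172,68), (516,180), (418,486) and (70,372), the yellow ear at (332,140), and blue bolted feet showing from under it. My mask had picked up a bolt, so I'll use these corners instead.

```bash
python3 - <<'E'
from h import *
off=np.array([205,150])-.4
C=np.array([[172,68],[516,180],[418,486],[70,372]])/5+off
P=onplane('top',C,.106); m=P.mean(0); print(P.round(4),m,np.linalg.norm(P-np.roll(P,1,0),axis=1))
for i in range(4):
    v=P[i]-P[i-1]; print(np.degrees(np.arctan2(v[1],v[0])))
E_=np.array([[292,117],[378,143],[373,166],[287,140]])/5+off
Q=onplane('top',E_,.146); print('ear',Q.mean(0),np.linalg.norm(Q-np.roll(Q,1,0),axis=1))
d=Q.mean(0)-m; print(np.linalg.norm(d[:2]),np.degrees(np.arctan2(d[1],d[0])))
# scene view check
f=cv2.imread('pics/scene0.png'); hsv=cv2.cvtColor(f,cv2.COLOR_BGR2HSV)
y=(hsv[...,1]>120)&(abs(hsv[...,0].astype(int)-23)<9)&(hsv[...,2]>100)
e=blob(y,(314,222),30)[0]; print(cv2.boundingRect(e))
a=np.radians(-16.8); ex=np.array([np.cos(a),np.sin(a),0]); ey=np.array([-np.sin(a),np.cos(a),0])
for P in [m,]:
    for s,t in [(73,83),(73,-83),(-73,-83),(-73,83)]: print(proj('scene',m+ex*s/1000+ey*t/1000).round(1),proj('top',m+ex*s/1000+ey*t/1000).round(1))
print(proj('scene',m+ex*.058+[0,0,.018]))
cv2.imwrite('pics/c2.png',cv2.resize(f[180:280,245:365],None,fx=5,fy=5,interpolation=cv2.INTER_CUBIC))
# gripper axes
M=R.from_rotvec(state()['tcp_rot']).as_matrix(); print(M.round(3))
E
```

```text
[[0.6731 0.2508 0.106 ]
 [0.6255 0.0928 0.106 ]
 [0.4858 0.134  0.106 ]
 [0.533  0.2918 0.106 ]] [0.57935559 0.19236409 0.106     ] [0.14590079 0.16501778 0.14557514 0.16464468]
-16.299742235060247
-106.76766015333716
163.55433102131153
73.34477278503837
ear [0.63422236 0.17555666 0.146     ] [0.01041263 0.03935228 0.01039879 0.03930867]
0.057383375174436556 -17.031489278474442
(305, 213, 19, 18)
[[355.2 228.9]] [[239.  163.1]]
[[273.8 239.7]] [[308.2 185.7]]
[[258.8 198.4]] [[288.2 247. ]]
[[332. 190.]] [[218.1 223.8]]
[[313.5423097  222.30150886]]
[[-0.948  0.317 -0.001]
 [ 0.317  0.948 -0.002]
 [ 0.    -0.002 -1.   ]]
```

View pics/c2.png

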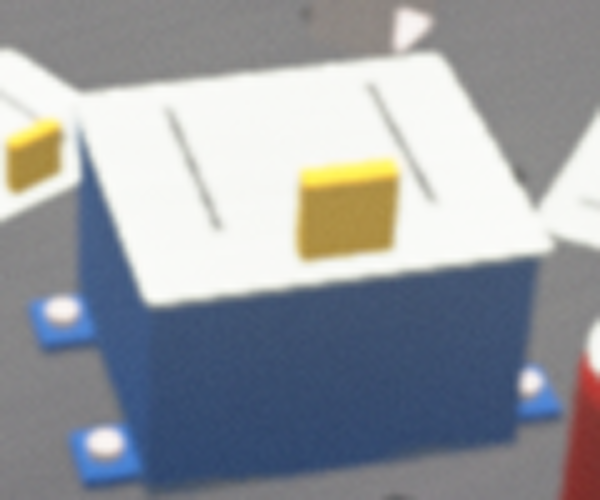

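```bash
cat >> h.py <<'E'
YAW=np.radians(-16.6); EX=np.array([np.cos(YAW),np.sin(YAW),0]); EY=np.array([-np.sin(YAW),np.cos(YAW),0])
def goto(p,Rt):
    """shift (mm) and turn in present tool axes to reach TCP p, attitude Rt"""
    s=state(); M=R.from_rotvec(s['tcp_rot']); 
    print('turn',(M.inv()*R.from_matrix(Rt)).as_rotvec().round(4),'shift',(M.inv().apply(np.array(p)-s['ee_pos'])*1000).round(1))
def down(a): # tool y along yaw a, z down
    y=np.array([np.cos(a),np.sin(a),0]); z=np.array([0,0,-1.]); return np.c_[np.cross(y,z),y,z]
E
python3 - <<'E'
from h import *
goto([.6347,.1757,.23],down(YAW)); goto([.6347,.1757,.23],down(YAW+np.pi))
print(onplane('top',[[244,131]],.11),onplane('top',[[372,181],[404,181],[404,170],[378,80]],.02).round(3))
E
```

```text
turn [-1.4000e-03  1.2000e-03  1.5377e+00] shift [-546.3 -231.5  -12. ]
turn [-1.2000e-03 -1.4000e-03 -1.6039e+00] shift [-546.3 -231.5  -12. ]
[[0.74743788 0.24161895 0.11      ]] [[ 0.654 -0.07   0.02 ]
 [ 0.656 -0.149  0.02 ]
 [ 0.684 -0.149  0.02 ]
 [ 0.913 -0.084  0.02 ]]
```

{"api": "jog_arm", "payload": {"moves": [[[0,0,0],[0,0,-40],70],[[0,0,0.15],[-55,-23,-50],60],[[0,0,0.31],[-110,-46,-50],60],[[0,0,0.46],[-165,-69,-50],60],[[0,0,0.62],[-220,-93,-50],60],[[0,0,0.77],[-275,-116,-50],60],[[0,0,0.92],[-330,-139,-50],60],[[0,0,1.08],[-385,-162,-50],60],[[0,0,1.23],[-440,-186,-40],60],[[0,0,1.38],[-495,-209,-25],60],[[0,0,1.538],[-546,-231,-12],60],[[0,0,1.538],[-546.3,-231.5,-12],60],[[0,0,1.538],[-546.3,-231.5,-12],60],[[0,0,1.538],[-546.3,-231.5,-12],60],[[0,0,1.538],[-546.3,-231.5,-12],60]]}}

```text
time_s: 1.98
ee_pos: [0.6346, 0.1774, 0.2316]
tcp_rot: [2.517, 1.88, 0.002]
wrist_force: [-0.5, 0.7, 0.5]
gripper_width: 0.0599
grip_force: 0.0
```

```bash
python3 - <<'E'
from h import *
goto([.6347,.1757,.113],down(YAW)); s=state(); print(s['joint_positions'],s['time_s'],s['wrist_force'])
for n in("scene","top"): cv2.imwrite(f"pics/{n}1.png",grab_frame(n)[:,:,::-1])
a=cv2.imread('pics/scene1.png')[120:270,230:400]; b=cv2.imread('pics/top1.png')[120:270,190:360]
cv2.imwrite('pics/m1.png',cv2.resize(np.hstack([a,b]),None,fx=2.3,fy=2.3,interpolation=cv2.INTER_CUBIC))
E
```

```text
turn [ 0.001  -0.0007  0.0018] shift [ -1.7   0.5 118.6]
[1.94761566e-01 2.83503819e-01 1.29065002e+00 1.54311102e-04
 1.56619094e+00 4.82700517e-01] 1.975 [-0.47932585  0.73404726  0.5106786 ]
```

View pics/m1.png

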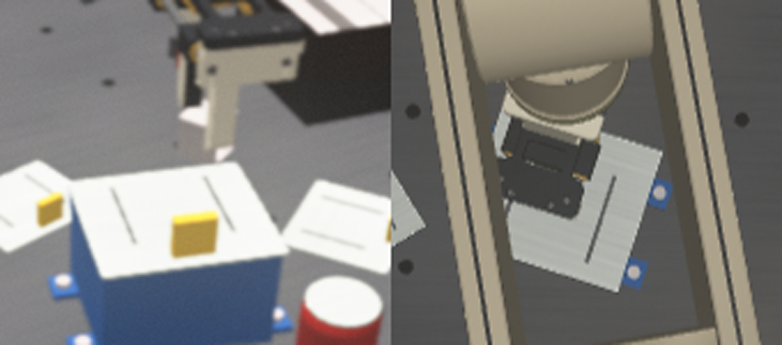

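Left (scene): the open fingers hang at about (215,150) of the mosaic, above and apparently behind the ear at (195,235). Right (top): the arm hides the ear. I'll check the fingertip pixel against the projected TCP.

```bash
python3 - <<'E'
from h import *
s=state();M=R.from_rotvec(s['tcp_rot']).as_matrix();p=s['ee_pos']
for d in (-.03,0,.03): q=p+M[:,1]*d; print(proj('scene',q), (proj('scene',q)-[230,120])*2.3)
E
```

```text
[[312.81776266 166.89118743]] [[190.48085412 107.8497311 ]]
[[317.54471027 174.90525346]] [[201.35283363 126.28208295]]
[[322.52753078 183.35312633]] [[212.8133208  145.71219057]]
```

{"api": "jog_arm", "payload": {"moves": [[[0,0,0],[-1,0,30],50],[[0,0,0],[-1,0,60],50],[[0,0,0],[-1,0,85],50],[[0,0,0],[-1,0,100],50],[[0,0,0],[-1,0,110],50],[[0,0,0],[-1,0,115],50],[[0,0,0],[-1,0,116],50],[[0,0,0],[-1,0,116],50],[[0,0,0],[-1,0,116],0],[[0,0,0],[-1,0,116],0],[[0,0,0],[-1,0,116],0],[[0,0,0],[-1,0,116],0],[[0,0,0],[-1,0,116],0],[[0,0,0],[-1,0,116],0]]}}

```text
time_s: 3.82
ee_pos: [0.6348, 0.1752, 0.1147]
tcp_rot: [2.519, 1.877, 0.0]
wrist_force: [0.5, 0.3, -0.0]
gripper_width: 0.0117
grip_force: 30.0
```

{"api": "jog_arm", "payload": {"moves": [[[-0.03,0,0],[0,-0.4,-3.9],0],[[-0.06,0,0],[0,-1.0,-7.7],0],[[-0.09,0,0],[0,-1.7,-11.5],0],[[-0.12,0,0],[0,-2.5,-15.4],0],[[-0.15,0,0],[0,-3.4,-19.1],0],[[-0.18,0,0],[0,-4.4,-22.9],0],[[-0.21,0,0],[0,-5.5,-26.6],0],[[-0.21,0,0],[0,-5.5,-26.6],0],[[-0.21,0,0],[0,-5.5,-26.6],0],[[-0.21,0,0],[0,-5.5,-26.6],0],[[-0.21,0,0],[0,-5.5,-26.6],0]]}}

```text
time_s: 5.2
ee_pos: [0.6295, 0.1766, 0.141]
tcp_rot: [2.38, 1.773, 0.186]
wrist_force: [0.3, -0.1, -2.3]
gripper_width: 0.0116
grip_force: 30.0
```

```bash
python3 - <<'E'
from h import *
cv2.imwrite('pics/t2.png',cv2.resize(grab_frame('scene')[140:300,200:400,::-1],None,fx=3,fy=3,interpolation=cv2.INTER_CUBIC))
s=state();M=R.from_rotvec(s['tcp_rot']); print(np.arccos(-M.as_matrix()[2,2]),s['wrist_force'],s['torque'])
E
```

```text
0.20973329407643265 [-0.96472582  0.66200782 -2.85662676] [-0.03784895  0.1707304  -0.0480442 ]
```

View pics/t2.png

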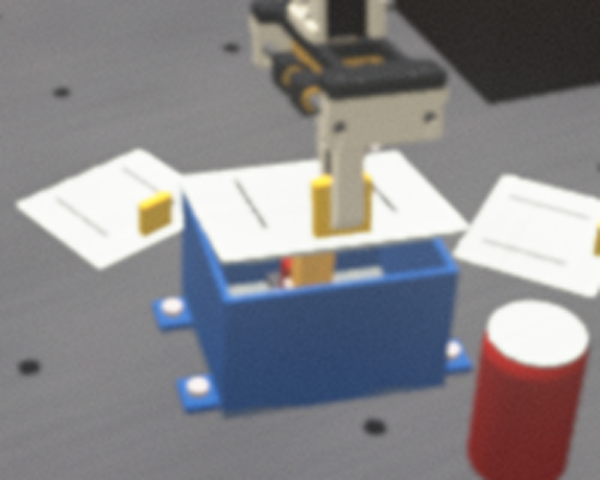

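The picture shows the cover tipped, with the far edge on the rim at (185,175)-(400,155), and the brass neck now visible at (312,268). Next I lift off and carry.

```bash
python3 - <<'E'
from h import *
goto([.6295,.1766,.20],down(YAW)); goto([.6295,.1766,.23],down(YAW)); goto([.5756,-.2566,.23],down(YAW)); goto([.5756,-.2566,.06],down(YAW))
E
```

```text
turn [ 2.097e-01  2.000e-04 -5.000e-04] shift [ -0.1  12.3 -57.7]
turn [ 2.097e-01  2.000e-04 -5.000e-04] shift [ -0.1  18.5 -87. ]
turn [ 2.097e-01  2.000e-04 -5.000e-04] shift [-430.6   89.3  -71.9]
turn [ 2.097e-01  2.000e-04 -5.000e-04] shift [-430.5   53.9   94.4]
```

{"api": "jog_arm", "payload": {"moves": [[[0,0,0],[0,3,-15],0],[[0,0,0],[0,6.5,-30],0],[[0.07,0,0],[0,10,-45],0],[[0.14,0,0],[0,14,-65],0],[[0.21,0,0],[0,18.5,-87],0],[[0.21,0,0],[-20,22,-87],0],[[0.21,0,0],[-60,28,-85],0],[[0.21,0,0],[-105,36,-83],0],[[0.21,0,0],[-150,43,-82],0],[[0.21,0,0],[-195,50,-80],0],[[0.21,0,0],[-240,58,-79],0],[[0.21,0,0],[-285,65,-77],0],[[0.21,0,0],[-330,72,-75],0],[[0.21,0,0],[-375,80,-74],0],[[0.21,0,0],[-410,86,-73],0],[[0.21,0,0],[-430.6,89,-72],0],[[0.21,0,0],[-430.6,89,-72],0],[[0.21,0,0],[-430.6,89,-72],0]]}}

```text
time_s: 7.5
ee_pos: [0.5753, -0.2555, 0.2301]
tcp_rot: [-2.518, -1.878, -0.0]
wrist_force: [0.5, 0.7, -2.0]
gripper_width: 0.0117
grip_force: 30.0
```

```bash
python3 - <<'E'
from h import *
goto([.5756,-.2566,.0195],down(YAW)); cv2.imwrite('pics/t3.png',cv2.resize(grab_frame('top')[60:400,200:500,::-1],None,fx=1.7,fy=1.7)); print(state()['wrist_force'])
E
```

```text
turn [ 0.     -0.0004  0.0003] shift [ -1.1   0.6 210.6]
[ 0.75718609 -0.36476636 -2.2849905 ]
```

View pics/t3.png

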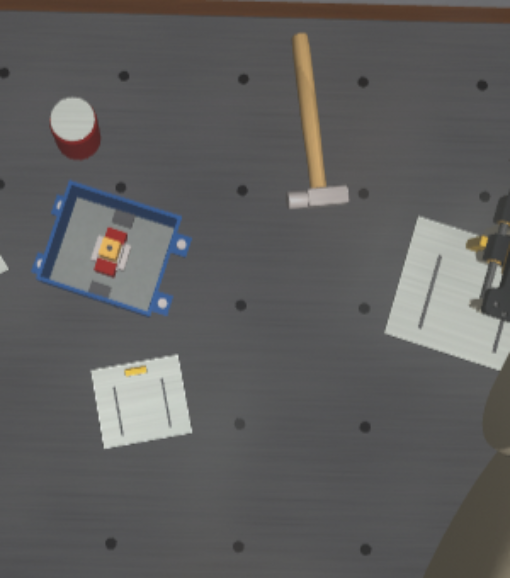

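The picture shows the cover held over bare bench at (450,290), clear of the hammer head at (318,197). The open fixture is at (110,250), with the brass neck between the red jaws at (110,247). Now I lower the cover.

{"api": "jog_arm", "payload": {"moves": [[[0,0,0],[0,0,25],0],[[0,0,0],[0,0,60],0],[[0,0,0],[0,0,100],0],[[0,0,0],[0,0,140],0],[[0,0,0],[0,0,170],0],[[0,0,0],[0,0,190],0],[[0,0,0],[0,0,200],0],[[0,0,0],[0,0,205],0],[[0,0,0],[0,0,208],0],[[0,0,0],[0,0,210],0],[[0,0,0],[0,0,211],0],[[0,0,0],[0,0,211],0],[[0,0,0],[0,0,211],0],[[0,0,0],[0,0,211],0]]}}

```text
time_s: 9.3
ee_pos: [0.5754, -0.2565, 0.0194]
tcp_rot: [2.519, 1.877, 0.0]
wrist_force: [0.2, 0.8, -1.7]
gripper_width: 0.0118
grip_force: 30.0
```

```bash
python3 - <<'E'
from h import *
f=grab_frame('top')[:,:,::-1]; cv2.imwrite('pics/top4.png',f); g=grab_frame('scene')[:,:,::-1]; cv2.imwrite('pics/scene4.png',g)
a=cv2.resize(f[160:260,210:320],None,fx=5,fy=5,interpolation=cv2.INTER_CUBIC)
b=cv2.resize(g[185:265,255:357],None,fx=5,fy=5,interpolation=cv2.INTER_CUBIC)
b=cv2.resize(b,(240,188)); a=cv2.copyMakeBorder(a,0,0,0,250,cv2.BORDER_CONSTANT); a[:188,555:795]=b; cv2.imwrite('pics/m4.png',a)
E
```

```text
(no output)
```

View pics/m4.png

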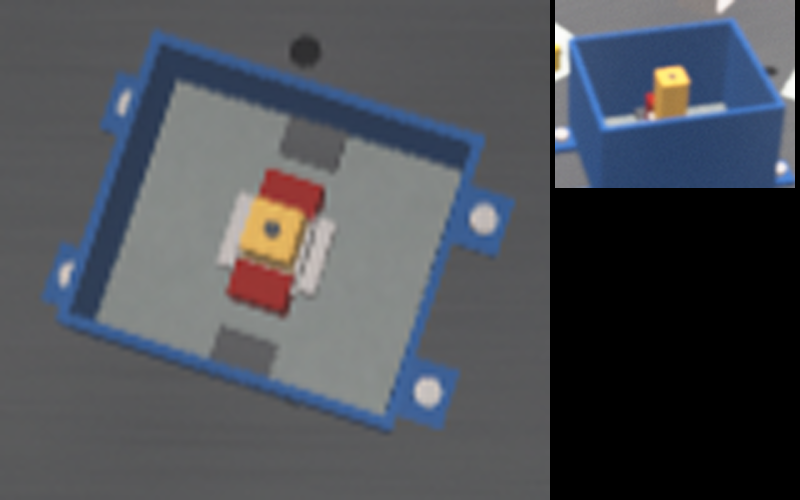

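The crop shows the rim corners at (152,30), (484,135), (392,430) and (60,322). The neck top is centred on the dot at (272,229), with red jaws at (293,190) and (260,287) and light cheeks on both y sides. I let go of the cover, back up and measure.

{"api": "jog_arm", "payload": {"moves": [[[0,0,0],[0,0,0.7],0],[[0,0,0],[0,0,0.7],0],[[0,0,0],[0,0,0.5],50],[[0,0,0],[0,0,0],50],[[0,0,0],[0,0,0],50],[[0,0,0],[0,0,0],50],[[0,0,0],[0,0,-20],50],[[0,0,0],[0,0,-60],50],[[0,0,0],[0,0,-110],50],[[0,0,0],[0,0,-160],50],[[0,0,0],[0,0,-200],50],[[0,0,0],[0,0,-220],50],[[0,0,0],[0,0,-220],50],[[0,0,0],[0,0,-220],50]]}}

```text
time_s: 11.15
ee_pos: [0.5745, -0.256, 0.237]
tcp_rot: [-2.517, -1.875, 0.002]
wrist_force: [-0.8, 0.7, -0.8]
gripper_width: 0.05
grip_force: 0.0
```

```bash
python3 - <<'E'
from h import *
off=np.array([210,160])-.4
C=np.array([[152,30],[484,135],[392,430],[60,322]])/5+off
P=onplane('top',C,.102); m=P.mean(0); print(P.round(4),m,np.linalg.norm(P-np.roll(P,1,0),axis=1))
v=P[0]-P[3]+P[1]-P[2]; y=np.arctan2(v[1],v[0]); v2=P[0]-P[1]+P[3]-P[2]; y2=np.arctan2(v2[1],v2[0]); print(np.degrees([y,y2])-[0,90])
d=onplane('top',np.array([272,229])/5+off,.096)[0]; print('dot',d, (d-m)@EX,(d-m)@EY)
n=np.array([[253,196],[308,210],[294,265],[239,248]])/5+off; n=onplane('top',n,.096);print(n.mean(0),(n.mean(0)-m)@EX)
# scene dot: crop scale 240/510*5
sd=np.array([255,185])+np.array([673-555,76])/(240/102)-.4; print('scene dot',sd,onplane('scene',sd,.096),proj('scene',d))
goto([m[0],m[1],.16],down(YAW))
goto([d[0],d[1],.16],down(YAW))
f=grab_frame('top')[:,:,::-1]; g=grab_frame('scene')[:,:,::-1]
w=cv2.inRange(cv2.cvtColor(f,cv2.COLOR_BGR2HSV),(0,0,120),(180,60,255))
for c in blob(w[250*0:400],(450,230),1500)[:2]:
    r=cv2.minAreaRect(c); q=onplane('top',cv2.boxPoints(r),.01); print('cover',r,q.mean(0),np.linalg.norm(q-np.roll(q,1,0),axis=1))
E
```

```text
[[0.6684 0.2487 0.102 ]
 [0.6237 0.0958 0.102 ]
 [0.4886 0.1345 0.102 ]
 [0.5335 0.2856 0.102 ]] [0.57852862 0.19114044 0.102     ] [0.13983434 0.15937624 0.14055002 0.15759911]
[-15.63590263 -16.4063245 ]
dot [0.57877695 0.1913741  0.096     ] 0.00017122600516125135 0.0002948624230321289
[0.57846658 0.19067958 0.096     ] 7.221124656297649e-05
scene dot [304.75 216.9 ] [[0.57912925 0.19236234 0.096     ]] [[304.25906675 216.94622362]]
turn [-0.003  -0.0007 -0.0003] shift [ 429.6 -123.8   77.7]
turn [-0.003  -0.0007 -0.0003] shift [ 429.8 -123.6   77.7]
cover ((439.31890869140625, 237.7135009765625), (68.66905975341797, 59.84647750854492), 17.102725982666016) [ 0.51956532 -0.23865591  0.01      ] [0.1665209  0.1489482  0.16875368 0.14846174]
cover ((529.5, 363.4999694824219), (58.99999237060547, 70.99998474121094), -0.0) [ 0.22415515 -0.45178976  0.01      ] [0.14065029 0.16514133 0.14291452 0.1653967 ]
```

{"api": "jog_arm", "payload": {"moves": [[[0,0,0],[40,-12,0],50],[[0,0,0],[90,-26,0],50],[[0,0,0],[140,-40,0],50],[[0,0,0],[190,-55,0],50],[[0,0,0],[240,-69,0],50],[[0,0,0],[290,-83,0],50],[[0,0,0],[340,-98,0],50],[[-0.002,0,-0.004],[390,-112,0],50],[[-0.002,0,-0.004],[420,-121,10],50],[[-0.002,0,-0.004],[430,-123.5,40],50],[[-0.002,0,-0.004],[430,-123.5,78],50],[[-0.002,0,-0.004],[430,-123.5,78],50],[[-0.002,0,-0.004],[430,-123.5,78],50],[[-0.002,0,-0.004],[430,-123.5,78],50]]}}

```text
time_s: 13.0
ee_pos: [0.5811, 0.1909, 0.1633]
tcp_rot: [2.513, 1.88, 0.006]
wrist_force: [0.3, -0.5, -0.4]
gripper_width: 0.0505
grip_force: 0.0
```

```bash
python3 - <<'E'
from h import *
goto([.5787,.1915,.07],down(np.radians(-16.3))); print(state()['wrist_force'])
E
```

```text
turn [ 0.0046 -0.0015 -0.0019] shift [-0.3 -2.9 93.3]
[ 0.29038572 -0.52907631 -0.36835429]
```

{"api": "jog_arm", "payload": {"moves": [[[0,0,0],[0,-2,20],50],[[0,0,0],[0,-2,45],50],[[0,0,0],[0,-2,65],50],[[0,0,0],[0,-2,80],50],[[0,0,0],[0,-2,88],50],[[0,0,0],[0,-2,90],50],[[0,0,0],[0,-2,90],50],[[0,0,0],[0,-2,90],50],[[0,0,0],[0,-2,90],50]]}}

```text
time_s: 14.12
ee_pos: [0.5786, 0.1916, 0.0718]
tcp_rot: [2.514, 1.881, 0.003]
wrist_force: [0.1, -0.7, 0.1]
gripper_width: 0.0501
grip_force: 0.0
```

```bash
python3 - <<'E'
from h import *
goto([.5787,.1915,.07],down(np.radians(-16.3))); print(state()['wrist_force'])
E
```

```text
turn [ 0.0029 -0.0005 -0.0015] shift [-0.   0.1  1.8]
[ 0.11112642 -0.73470578  0.05241071]
```

{"api": "jog_arm", "payload": {"moves": [[[0,0,0],[0,0,1.5],50],[[0,0,0],[0,0,1.5],0],[[0,0,0],[0,0,1.5],0],[[0,0,0],[0,0,1.5],0],[[0,0,0],[0,0,1.5],0],[[0,0,0],[0,0,1.5],0]]}}

```text
time_s: 14.88
ee_pos: [0.5781, 0.1915, 0.0697]
tcp_rot: [2.514, 1.881, 0.002]
wrist_force: [-0.3, -0.4, 0.0]
gripper_width: 0.0235
grip_force: 29.9
```

{"api": "jog_arm", "payload": {"moves": [[[0.025,0,0],[0,1.35,0],0],[[0.05,0,0],[0,2.7,0.1],0],[[0.075,0,0],[0,4.0,0.2],0],[[0.1,0,0],[0,5.4,0.3],0],[[0.125,0,0],[0,6.7,0.4],0],[[0.15,0,0],[0,8.1,0.6],0],[[0.175,0,0],[0,9.4,0.8],0],[[0.2,0,0],[0,10.7,1.1],0],[[0.22,0,0],[0,11.8,1.3],0],[[0.24,0,0],[0,12.8,1.6],0],[[0.24,0,0],[0,12.8,1.6],0],[[0.24,0,0],[0,12.8,1.6],0],[[0.24,0,0],[0,12.8,1.6],0]]}}

```text
time_s: 16.5
ee_pos: [0.5897, 0.1882, 0.0683]
tcp_rot: [-2.355, -1.762, 0.213]
wrist_force: [-4.7, 2.1, 3.9]
gripper_width: 0.0237
grip_force: 29.9
```

{"api": "jog_arm", "payload": {"moves": [[[-0.04,0,0],[0,-2.2,0],0],[[-0.08,0,0],[0,-4.3,0.2],0],[[-0.12,0,0],[0,-6.5,0.4],0],[[-0.16,0,0],[0,-8.6,0.7],0],[[-0.2,0,0],[0,-10.7,1.1],0],[[-0.24,0,0],[0,-12.8,1.6],0],[[-0.27,0,0],[0,-14.4,2.0],0],[[-0.3,0,0],[0,-16,2.4],0],[[-0.33,0,0],[0,-17.5,2.9],0],[[-0.36,0,0],[0,-19,3.5],0],[[-0.39,0,0],[0,-20.5,4.1],0],[[-0.42,0,0],[0,-22,4.7],0],[[-0.45,0,0],[0,-23.5,5.4],0],[[-0.48,0,0],[0,-24.9,6.1],0],[[-0.48,0,0],[0,-24.9,6.1],0],[[-0.48,0,0],[0,-24.9,6.1],0],[[-0.48,0,0],[0,-24.9,6.1],0]]}}

```text
time_s: 18.62
ee_pos: [0.5681, 0.195, 0.0699]
tcp_rot: [2.352, 1.759, 0.22]
wrist_force: [5.6, -1.0, 2.5]
gripper_width: 0.0236
grip_force: 30.0
```

```bash
python3 - <<'E'
from h import *
print(state()['wrist_force']@EX,state()['torque']@EY); goto([.5783,.1915,.07],down(np.radians(-16.3)))
for n in('top','scene'): cv2.imwrite(f'pics/{n}5.png',grab_frame(n)[:,:,::-1])
f=cv2.imread('pics/top5.png')[160:260,210:320];g=cv2.imread('pics/scene5.png')[160:260,250:360]
cv2.imwrite('pics/m5.png',cv2.resize(np.hstack([f,g]),None,fx=3.6,fy=3.6,interpolation=cv2.INTER_CUBIC))
E
```

```text
5.616221259761695 -0.9203189925766457
turn [ 0.2466 -0.0016 -0.0018] shift [-0.5 10.5  2.5]
```

View pics/m5.png

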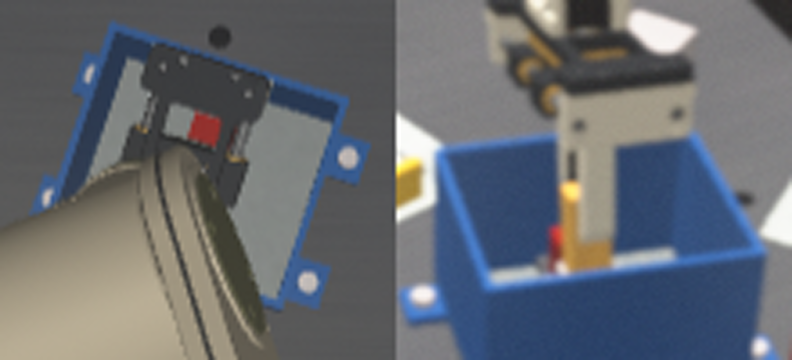

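Both leans went as expected. I'll rock once more, slightly further each way, before pulling.

{"api": "jog_arm", "payload": {"moves": [[[-0.015,0,0],[0,-0.8,0],0],[[-0.03,0,0],[0,-1.6,0],0],[[-0.03,0,0],[0,-1.6,0],0],[[0.03,0,0],[0,1.6,0],0],[[0.1,0,0],[0,5.4,0.3],0],[[0.15,0,0],[0,8.1,0.6],0],[[0.2,0,0],[0,10.7,1.1],0],[[0.25,0,0],[0,13.4,1.7],0],[[0.3,0,0],[0,16,2.4],0],[[0.35,0,0],[0,18.5,3.3],0],[[0.4,0,0],[0,21,4.3],0],[[0.43,0,0],[0,22.5,4.9],0],[[0.46,0,0],[0,24,5.6],0],[[0.49,0,0],[0,25.4,6.4],0],[[0.51,0,0],[0,26.4,6.9],0],[[0.51,0,0],[0,26.4,6.9],0],[[0.51,0,0],[0,26.4,6.9],0]]}}

```text
time_s: 20.85
ee_pos: [0.5911, 0.1878, 0.0678]
tcp_rot: [-2.334, -1.747, 0.238]
wrist_force: [-2.7, 0.7, 4.7]
gripper_width: 0.024
grip_force: 30.0
```

```bash
python3 - <<'E'
from h import *
print(state()['wrist_force']@EX,state()['torque']@EY); goto([.5783,.1915,.0705],down(np.radians(-16.3)));goto([.5783,.1915,.1205],down(np.radians(-16.3)))
E
```

```text
-2.7408672800877962 0.8417972840332657
turn [-2.708e-01  2.000e-04 -1.000e-03] shift [ -0.  -13.5   1. ]
turn [-2.708e-01  2.000e-04 -1.000e-03] shift [ -0.  -26.9 -47.2]
```

{"api": "jog_arm", "payload": {"moves": [[[-0.05,0,0],[0,-2.7,0.1],0],[[-0.1,0,0],[0,-5.4,0.3],0],[[-0.15,0,0],[0,-8,0.6],0],[[-0.2,0,0],[0,-10.5,0.8],0],[[-0.27,0,0],[0,-13.5,1],0],[[-0.27,0,0],[0,-13.5,1],0],[[-0.27,0,0],[0,-13.8,0],0],[[-0.27,0,0],[0,-14.3,-2],0],[[-0.27,0,0],[0,-14.9,-4],0],[[-0.27,0,0],[0,-15.4,-6],0],[[-0.27,0,0],[0,-16,-8],0],[[-0.27,0,0],[0,-16,-8],0]]}}

```text
time_s: 22.35
ee_pos: [0.5795, 0.1911, 0.08]
tcp_rot: [2.514, 1.881, 0.003]
wrist_force: [0.3, 0.9, -3.4]
gripper_width: 0.0239
grip_force: 30.0
```

{"api": "jog_arm", "payload": {"moves": [[[0,0,0],[0,-0.5,-4],0],[[0,0,0],[0,-0.5,-8],0],[[0,0,0],[0,-0.5,-14],0],[[0,0,0],[0,-0.5,-20],0],[[0,0,0],[0,-0.5,-27],0],[[0,0,0],[0,-0.5,-34],0],[[0,0,0],[0,-0.5,-41],0],[[0,0,0],[0,-0.5,-48],0],[[0,0,0],[0,-0.5,-54],0],[[0,0,0],[0,-0.5,-58],0],[[0,0,0],[0,-0.5,-61],0],[[0,0,0],[0,-0.5,-62],0],[[0,0,0],[0,-0.5,-62],0],[[0,0,0],[0,-0.5,-62],0],[[0,0,0],[0,-0.5,-62],0],[[0,0,0],[0,-0.5,-62],0]]}}

```text
time_s: 24.35
ee_pos: [0.5786, 0.1913, 0.1415]
tcp_rot: [2.514, 1.881, 0.002]
wrist_force: [0.4, -0.3, -3.8]
gripper_width: 0.0236
grip_force: 30.0
```

```bash
python3 - <<'E'
from h import *
print(state()['wrist_force'],state()['qd'].round(4))
for n in('top','scene'): cv2.imwrite(f'pics/{n}6.png',grab_frame(n)[:,:,::-1])
f=cv2.imread('pics/scene6.png')[140:270,230:380]
cv2.imwrite('pics/m6.png',cv2.resize(f,None,fx=4.5,fy=4.5,interpolation=cv2.INTER_CUBIC))
p=state()['ee_pos']
for z in (.096+.072,.078,.056): print(z,(proj('scene',[p[0],p[1],z])-[230,140])*4.5)
E
```

```text
[ 0.38459104 -0.31907333 -3.77163381] [-0.001  -0.0001 -0.0006 -0.0012  0.0011  0.0009]
0.16799999999999998 [[341.52460683 214.72304475]]
0.078 [[332.05558807 377.40429199]]
0.056 [[329.88157055 414.75471765]]
```

View pics/m6.png

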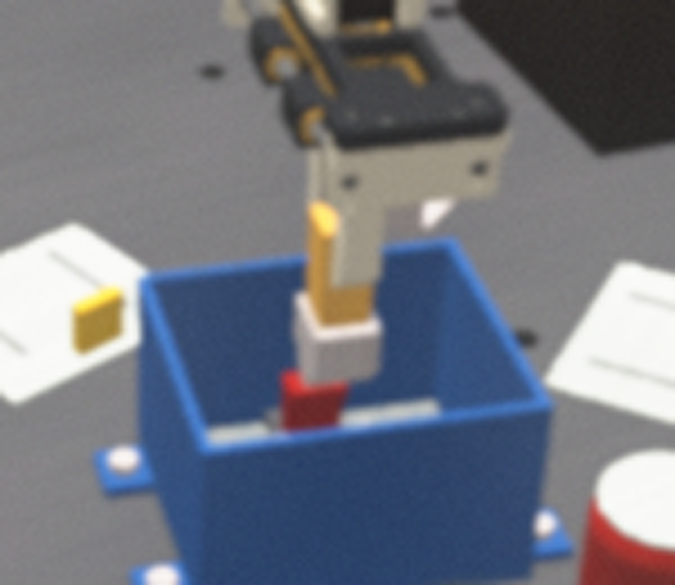

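The block is out and upright. Its top is at (322,210) and its foot at about (340,382), matching the projection for a foot 22 mm above the jaws. It's still, so I'm handing in.

```bash
python3 -c "
from station import *
print(hand_in())"
```

```text
the job is handed in; nothing more can be done
None
```

I tipped the cover, laid it flat on the bench and rocked the block free. I handed in with the block held upright and still over its nest, its foot about 22 mm above the jaws; the hand-in call gave no verdict.

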